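# Snap a fresh gas-purifier cartridge onto its connector

## Task

Take the red dust hood off the connector stand and set it down upright on the bare worktop beside it, then fit the fresh purifier cartridge (the one with the green band) on the stand: lower it over the two nipples and press it straight down until the hooks on both sides have clicked over its lugs. Nobody noted how high the head is clamped, so feel for it and never press with more than 35 N, which breaks the nipples; leave the spent brown cartridge and everything else where they are.

Things in the scene. Friction and masses are not known exactly. Their poses are not given: they have to be found in the camera images.
- fresh_cartridge: fresh gas-purifier cartridge, white with a glass tube, upright, 110 mm tall, 0.2 to 0.33 kg; told by its pale filling, GREEN band and green dot on top. Origin: centre of its underside, z up. Foot 46 (x) x 52 (y) mm, 22 high. Two sockets in the underside at x = +-11 mm, 13 mm wide, 14 deep. Half a turn leaves it the same: it fits either way round
- fresh_grip (a point): centre of the fresh cartridge's white grip cap, 98 mm above its underside. The cap is 36 x 36 mm square, its sides along the cartridge's x and y, and reaches from 86 to 110 mm above the underside; the tube below it is 33 mm thick
- fresh_lug (a point): on the fresh cartridge's +y snap lug, middle of its upper outer edge (y = 30 mm, 14 mm above the underside). The lugs, one at +y and one at -y, reach out to 30 mm from the axis, are 24 mm wide (x) and 14 mm high; the hooks catch on their flat tops
- spent_cartridge: spent cartridge of the same shape and size, upright: brown filling, dark brown band and dark brown dot on top. Origin: centre of its underside. Not to be used or shifted
- filter_base: connector stand, an aluminium block fixed on the worktop, 100 (x) x 112 (y) mm, 20 mm high, tube fittings on its x faces (168 mm over these). Origin on the worktop under its centre, z up. In its middle, true to this axis and direction, a post carries the connector head, firmly clamped at whatever height it was last used: its grey seat is 38 to 58 mm above the worktop. That height is not reported
- hook_left (a joint): blue snap hook at the head's +y edge, 18 mm wide (x), top 30 mm above the seat. Value in rad, grows outwards: 0 at rest, about 0.12 while a lug slides down past it, near 0 again once clicked over the lug. Catch 27 mm from the axis, its flat underside 16 mm above the seat; the lead-in slope above it opens to 33 mm, so the lugs meet it about 24 mm above the seat
- hook_right (a joint): the same for the hook at the -y edge. Going over both slopes takes 4 to 15 N in all, then less, then about 8 to 15 N on the valve pins in the last 4 mm; the lugs click under the catches with the cartridge's underside 2 mm above the seat; below that only the hard seat is left, and the force climbs steeply
- pin_front (a joint): brass check-valve pin in the steel nipple at x = -11 mm on the seat. Value: m pushed in, 0 to 0.006; 2 to 4 mm when the cartridge is home. Nipple 10 mm thick, 12 mm high, tapered to 6 mm at its tip; the pin stands 6 mm more, 4.4 mm thick, sprung (4 N at first, 7 N fully in) and damped. The pins lift a clicked-in cartridge against the catches and throw back one that is not
- pin_back (a joint): the same for the pin and nipple at x = +11 mm
- dust_hood: red plastic dust hood standing loosely on the block (rim 20 mm above the worktop) over the whole head and hooks: 70 (x) x 94 (y) mm, 97 mm tall, 0.08 kg, open below. Origin: centre of its lower rim, z up. Finger tab on top: 12 mm thick (x), 32 mm wide (y), from 72 to 97 mm above the rim
- union_steel: small steel tube union, 16x36x14 mm, on the worktop; a bystander. Origin: centre of its underside
- union_brass: small brass tube union, 16x36x14 mm, on the worktop; a bystander. Origin: centre of its underside
- ferrule_tin: flat round white tin, 55 mm across, 18 mm high, on the worktop; a bystander. Origin: centre of its underside
- septa_jar: jar with green lid, 39 mm across, 47 mm high, on the worktop; a bystander. Origin: centre of its underside
- ptfe_tape: white tape spool, 50 mm across, 16 mm high, on the worktop; a bystander. Origin: centre of its underside
- screwdriver: orange-handled screwdriver, 180 mm, on the worktop; a bystander. Origin: centre of its underside
- wrench_a: open-end wrench, 117 mm, on the worktop; a bystander. Origin: centre of its underside
- wrench_b: open-end wrench, 141 mm, on the worktop; a bystander. Origin: centre of its underside
There are look-alikes about, which are no part of the job. Leave any purple or yellow look-alike of the fresh_cartridge alone.

How it is judged:
By the outcome, as a careful person would: the job done as asked, in the order asked, and still so for the second after the job is handed in, with the robot touching nothing.
It also fails if it takes over 62 s, if anything falls off the work surface, if the arm or the gripper's body presses on something with over 40 N, if the wrist force passes 120 N, or if a joint passes its speed limit or range.

## Robot

A 6-joint arm with a two-finger parallel gripper is mounted at the origin on a cart in front of the work surface, level with it; the furniture and walls round the work are solid. World frame = base frame: x ahead of the robot, y to its left, z up, the work surface at z = 0. Lengths are in mm, angles in degrees, forces in N, time in s.
With the tool pointing down it reaches from about 350 to 850 mm from the base axis. Payload 8.1 kg.
Tool frame: the origin (TCP) lies midway between the tips of the shut fingers; the grasp point (between the pads) lies 19 mm behind it; z points along the fingers, y is the line along which they close (so a half turn about z gives the same grasp; the last joint's range is limited). The gripper opens to 85 mm and grips with 20 to 120 N. Pads are 22 mm wide; open, the fingers measure 114 mm over their backs; the gripper's body (76 mm by 85 mm) begins 54 mm behind the grasp point. The pads swing forward as they close: fully open they stand 13 mm farther back than shut.
Start: joints at [67.815, 7.471, 85.268, -0, 87.261, -4.893], TCP at [178.322, 572.893, 231.292] pointing down, gripper open.
Joint ranges: [-169.43, 169.43], [-51.17, 129.36], [1.28, 143.12], [-76.62, 256.62], [0, 156.53], [-152.29, 152.29]. Speed limits (degrees/s): [136.94, 136.94, 159.86, 180, 180, 180].

## Interface

Orientations are given as [roll, pitch, yaw] about the fixed x, y, z axes, in that order (R = Rz(yaw) Ry(pitch) Rx(roll)).
In Python, from bench import r gives the robot as it stands.
- The arm moves only by the tool send_rows, never from a script. Its argument "increments" is a list of rows, each a list of 6 numbers: the shift along the tool's x, y, z in mm, then the turn, a rotation vector about the tool's x, y, z in rad. A call has 1 to 5 rows; each row shifts and turns the commanded pose from where the row before left it, along the tool's axes as they then stand; what a row does not reach is not made up. A row lasts 1/8 s, in which the tool goes at most 62.5 mm and 10.7 degrees, less where a joint would pass 70% of its speed; a pose out of reach is approached as far as the arm can. A call is refused whole if a number of a shift passes 62.5 or a number of a turn 0.188, either way. A call with a gripper value outside its range is refused whole. "grip" is the closure, from -1 (fully open) to 1 (shut), set as the call begins (left out, the last holds). The fingers move at their own pace and stop on an object; "grip_force" is the grip in N (left out, the last holds). Time passes only in rows, so rows that do not move let the fingers close. It gives the time, the measured TCP pose, the force, the opening and the grip force at its end, in the units of the state.
- r.sense(): the state, without advancing time (a new reading comes with each control period).
- r.snapshot(name): name is "scene" or "side" or "wrist"; returns a dict with "img" (420x560x3 uint8, blue, green, red), "z_map" (420x560 float32, mm along the optical axis (not along the pixel's ray), 0 where there is no reading), "fx", "fy", "cx", "cy" (pixels), "view" (4x4, takes a point from world to camera coordinates). Camera axes: x right, y down, z forward; pixel columns grow to the right and rows downward; lengths in mm; the calibration is good to about 2 mm. A picture is of the moment at which its call begins.
- r.hand_in(): hands the job in; it is judged then, once.
The state is a dict: "time": time; "joint_pos": joint angles; "qd": joint speeds; "joint_efforts": joint torques, N m; "tool_pos": TCP position; "tcp_rot": TCP orientation; "ft_force": force on the tool from outside, world axes, zero at the start; "wrist_torque": the same for the moment, N m; "finger_gap": finger opening in mm; "grip_force": force on a finger pad.
Only numpy, scipy, OpenCV 4.12 (cv2) and the standard library are available. Lean on these libraries where they do the work, as an engineer would, in place of code of your own. Each camera call takes 0.05 s, during which the arm holds its last target. There are 200 camera calls.

## Working session

There is one attempt and no reset: what is moved stays moved. The work goes in short steps, Python scripts to look and compute and a tool call to move; the robot and the scene stay as the last step left them, time stands still between calls to the robot, and variables do not carry over. Pictures are saved under pics/ and viewed, at most 11 in all, crops included, and the job is handed in when it is done.

Besides the shell and the picture viewer there is one more tool, called after "Call:" as name([rows], argument=value, ...), one row to a line, values as JSON. send_rows: Moves the arm, as the interface text tells. Its arguments: {"type":"object","properties":{"increments":{"type":"array"},"grip":{"type":"number"},"grip_force":{"type":"number"}},"required":["increments"]}

```bash
mkdir -p pics; ls; cat > h.py <<'E'
import numpy as np, cv2, pickle
from bench import r
def snap(n,f):
    s=r.snapshot(n); cv2.imwrite(f'pics/{f}.png',s['img']); pickle.dump(s,open(f'{f}.pkl','wb')); return s
def load(f): return pickle.load(open(f'{f}.pkl','rb'))
def pts(s):
    z=s['z_map']; v,u=np.indices(z.shape)
    p=np.stack([(u-s['cx'])/s['fx']*z,(v-s['cy'])/s['fy']*z,z],-1)
    V=np.array(s['view']); w=(p-V[:3,3])@V[:3,:3]; w[z==0]=np.nan; return w
def ray(s,u,v,h):
    V=np.array(s['view']); d=np.array([(u-s['cx'])/s['fx'],(v-s['cy'])/s['fy'],1])@V[:3,:3]
    o=-V[:3,3]@V[:3,:3]; return o+d*(h-o[2])/d[2]
E
python3 - <<'E'
from h import *
a=snap('scene','s0'); b=snap('side','d0'); c=snap('wrist','w0')
for s in (a,b,c): print(-np.array(s['view'])[:3,3]@np.array(s['view'])[:3,:3], np.array(s['view'])[2,:3])
print(r.sense())
cv2.imwrite('pics/sd0.png',cv2.resize(np.hstack([a['img'],b['img']]),(800,300)))
E
```

```text
pics
[113.94498917 926.44577407 627.55593138] [ 0.38762531 -0.77413106 -0.5004675 ]
[-418.25894651 -691.16646746  798.01334005] [ 0.67905494  0.543847   -0.49306676]
[106.76304617 595.23618973 372.04849246] [ 0.28065775 -0.0894131  -0.9556341 ]
{'time': 0.15, 'joint_pos': array([ 6.78144329e+01,  7.50691539e+00,  8.53170672e+01,  1.00747824e-04,
        8.72626712e+01, -4.89370321e+00]), 'qd': array([ 0.02803751, -0.13503097, -0.30970073,  0.00447633,  0.02940004,
       -0.09456667]), 'joint_efforts': array([ 7.46094702e-04, -5.70067084e+01, -5.01155162e+01, -1.42412000e-04,
        9.65518935e-03, -1.56005240e-05]), 'tool_pos': array([178.15863072, 572.47115533, 230.44688151]), 'tcp_rot': array([-1.79913671e+02, -7.49247147e-03,  1.62708126e+02]), 'ft_force': array([-0.08248099,  0.3274976 ,  0.80959245]), 'wrist_torque': array([-0.01332407,  0.06401843, -0.01505695]), 'grip_force': 0.0, 'finger_gap': 85.63830393214998}
```

View pics/s0.png

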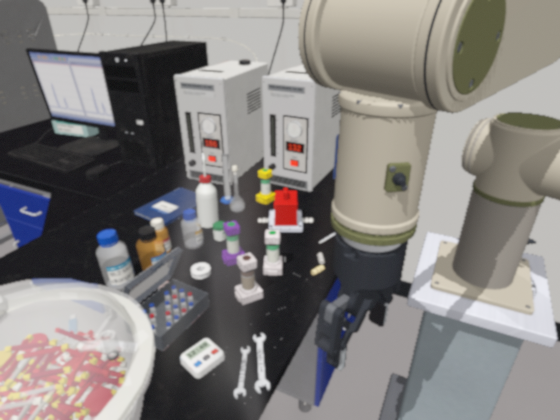

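View pics/d0.png

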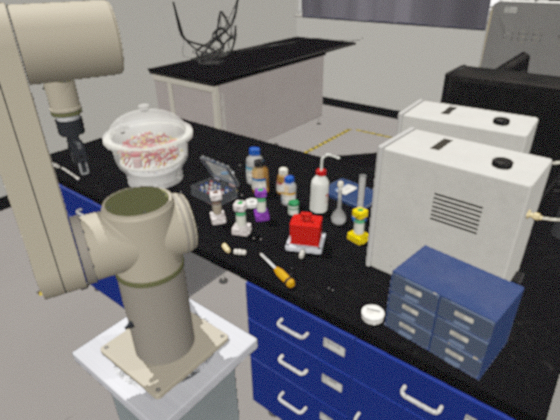

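Scene view: candidates are white/green at (273,252), brown spent at (248,280), purple look-alike at (233,243) and yellow look-alike at (265,187). I choose (273,252). The hood on its stand is at (286,210). In the side view these are green (241,217), brown (217,207), purple (262,203), yellow (359,222) and hood (306,232).

```bash
python3 - <<'E'
from h import *
for f,boxes in (('s0',dict(fresh=(258,225,290,278),spent=(232,250,265,305),hood=(262,182,312,238),pur=(220,218,245,268),yel=(253,165,280,206))),('d0',dict(fresh=(228,195,255,240),spent=(207,185,230,228),hood=(280,208,332,256),pur=(250,185,272,225)))):
    s=load(f); w=pts(s); hsv=cv2.cvtColor(s['img'],cv2.COLOR_BGR2HSV)
    for k,(a,b,c,d) in boxes.items():
        q=w[b:d,a:c]; H=hsv[b:d,a:c]
        for nm,m in (('high',q[...,2]>88),('top',(q[...,2]>100)&(q[...,2]<125)),('red',(H[...,1]>170)&((H[...,0]<8)|(H[...,0]>172))),('white',(H[...,1]<60)&(H[...,2]>120)&(q[...,2]<35)&(q[...,2]>5))):
            p=q[m]; p=p[~np.isnan(p[:,0])]
            if len(p)>8: print(f,k,nm,len(p),np.percentile(p,[3,50,97],axis=0).round(0).tolist())
s=load('s0'); cv2.imwrite('pics/c0.png',np.hstack([cv2.resize(s['img'][160:310,215:325],(400,545)),cv2.resize(load('d0')['img'][180:265,200:340][:, :],(400,545))]))
E
```

```text
s0 fresh high 209 [[465.0, 187.0, 91.0], [482.0, 211.0, 108.0], [501.0, 223.0, 112.0]]
s0 fresh top 153 [[465.0, 186.0, 101.0], [483.0, 208.0, 109.0], [501.0, 223.0, 112.0]]
s0 fresh white 378 [[461.0, 28.0, 7.0], [487.0, 214.0, 20.0], [569.0, 233.0, 32.0]]
s0 spent high 280 [[470.0, 305.0, 90.0], [486.0, 327.0, 108.0], [509.0, 341.0, 112.0]]
s0 spent top 204 [[471.0, 304.0, 101.0], [489.0, 325.0, 109.0], [509.0, 341.0, 112.0]]
s0 spent white 415 [[462.0, 210.0, 6.0], [486.0, 331.0, 21.0], [584.0, 351.0, 33.0]]
s0 hood high 465 [[472.0, -55.0, 90.0], [541.0, 3.0, 93.0], [586.0, 217.0, 117.0]]
s0 hood top 163 [[468.0, -22.0, 104.0], [491.0, 198.0, 110.0], [556.0, 220.0, 118.0]]
s0 hood red 748 [[507.0, -221.0, 0.0], [542.0, 13.0, 82.0], [615.0, 34.0, 113.0]]
s0 hood white 510 [[485.0, -236.0, 8.0], [550.0, 1.0, 19.0], [677.0, 48.0, 30.0]]
s0 pur high 300 [[488.0, 197.0, 91.0], [587.0, 224.0, 108.0], [616.0, 340.0, 111.0]]
s0 pur top 227 [[487.0, 196.0, 101.0], [587.0, 224.0, 109.0], [616.0, 341.0, 111.0]]
s0 pur white 87 [[577.0, 138.0, 7.0], [672.0, 151.0, 23.0], [681.0, 225.0, 34.0]
[... 741 characters left out ...]
08.0], [503.0, 336.0, 111.0]]
d0 spent white 237 [[461.0, 287.0, 6.0], [488.0, 320.0, 21.0], [652.0, 510.0, 34.0]]
d0 hood high 346 [[509.0, -62.0, 88.0], [543.0, -24.0, 91.0], [583.0, 24.0, 116.0]]
d0 hood top 60 [[537.0, -35.0, 101.0], [545.0, -21.0, 111.0], [556.0, -7.0, 117.0]]
d0 hood red 937 [[504.0, -70.0, -1.0], [532.0, -28.0, 75.0], [724.0, 96.0, 111.0]]
d0 hood white 437 [[482.0, -83.0, 6.0], [522.0, -28.0, 17.0], [753.0, 135.0, 25.0]]
d0 pur high 102 [[573.0, 185.0, 90.0], [588.0, 202.0, 105.0], [610.0, 222.0, 112.0]]
d0 pur top 72 [[574.0, 185.0, 100.0], [590.0, 204.0, 107.0], [610.0, 224.0, 112.0]]
d0 pur white 86 [[583.0, 193.0, 7.0], [650.0, 294.0, 17.0], [740.0, 354.0, 35.0]]
```

View pics/c0.png

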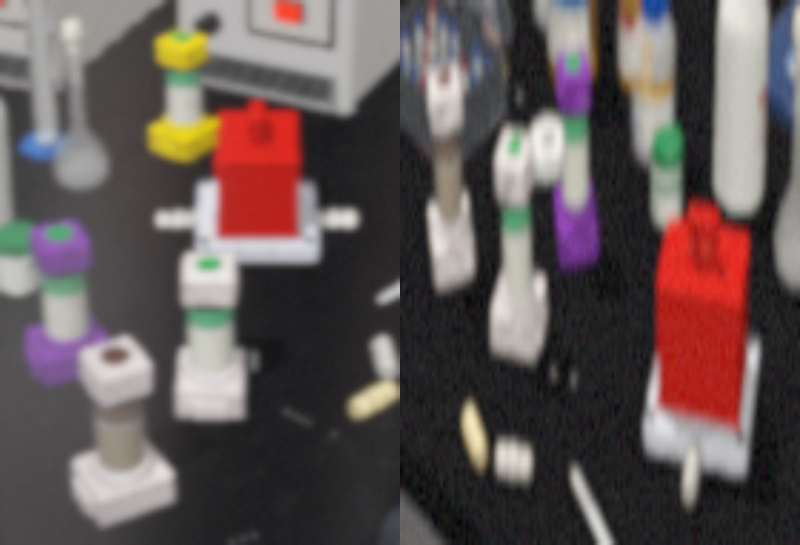

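The crop confirms the choice: white cap, green dot and green band on the cartridge at the middle of the left half (210,330), and the spent one with the brown dot at (115,420). The hood sits on the stand in both halves. Next I work out yaws, free space and the first motion.

```bash
python3 - <<'E'
from h import *
occ={}
for f in ('s0','d0'):
    s=load(f); w=pts(s).reshape(-1,3); w=w[~np.isnan(w[:,0])]
    m=(w[:,0]>380)&(w[:,0]<720)&(abs(w[:,1])<280)&(w[:,2]>-15)&(w[:,2]<400); w=w[m]
    for x,y,z in w: occ.setdefault((int((x-380)//20),int((y+280)//20)),[]).append(z)
print('rows x 380.. ; cols y from 280 down to -280, p90 height cm, . unseen')
for i in range(17): print(380+20*i,' '.join('%2s'%('.' if (i,j) not in occ else int(round(np.percentile(occ[(i,j)],90)/10))) for j in range(27,-1,-1)))
for f in ('s0','d0'):
    w=pts(load(f)); 
    for nm,c,zl,zh in (('hood',(545,-20),86,97),('tab',(545,-20),103,120),('fresh',(482,202),106,114)):
        m=(abs(w[...,0]-c[0])<60)&(abs(w[...,1]-c[1])<60)&(w[...,2]>zl)&(w[...,2]<zh)
        print(f,nm,m.sum(),cv2.minAreaRect(w[m][:,:2].astype(np.float32)))
E
```

```text
rows x 380.. ; cols y from 280 down to -280, p90 height cm, . unseen
380  0  0  0  0  1  1  0  1  1  0  0  0  0  1  1  2  2  0  0  0  0  0  0  0  0  0  0  0
400  0  0  0  0  0  0  0  0  0  0  0  1  1  0  0  0  0  0  0  0  0  0  0  0  0  0  0  0
420  0  0  0  0  0  0  0  0  0  0  0  0  0  0  0  0  0  0  0  0  0  0  0  0  0  0  0  0
440  0  0  0  2  0  0  0  0  0  0  0  0  0  0  0  0  0  0  0  0  0  0  0  0  0  0  0  0
460  0  0  2 11 11 10  0  0  0  0  0  0  0  0  0  0  1  0  0  0  0  0  0  0  0  0  0  0
480  0  0 10 11 11  2  0  0  0  0  0  0  0  2  2  2  2  0  0  0  0  0  0  0  0  0  0  0
500  0  0  0  7 11  1  0  0  0  0  0  0  2  9  9  8  2  2  0  0  0  0  0  0  0  0  0  0
520  0  .  0  0  0  0  0  0  0  0  0  0  8  9 11  9  9  8  2  0  0  0  0  0  0  0  0  0
540  0  0  0  0  0  0  0  0  0  0  0  2  9  9 12 12  9  9  1  0  0  0  0  0  0 35 35 35
560  0  0  0 10  4  0  0  0  0  0  0  2  9  9  9  9  9  4  0  0  0  0  0  0  0 36 39 38
580  0  1 10 11 11  1  0  0  0  0  0  0  2  2  9  9  9  1  0  0  0  0  0  0 24 36 39 39
600  0  1 11 11 11  0  0  0  0  0  0  0  1  2  2  2  2  0  0  0
[... 447 characters left out ...]
 .  . 10 36 39 39
s0 hood 308 ((551.4835205078125, -15.813674926757812), (64.9983901977539, 93.33658599853516), 26.313838958740234)
s0 tab 42 ((550.3474731445312, -14.16250991821289), (11.865217208862305, 30.960880279541016), 25.130617141723633)
s0 fresh 117 ((484.3980712890625, 203.4160614013672), (34.76883316040039, 34.34021759033203), 27.338117599487305)
d0 hood 302 ((549.0887451171875, -18.329212188720703), (73.16555786132812, 89.38471221923828), 25.400571823120117)
d0 tab 51 ((545.5100708007812, -20.31011962890625), (15.516640663146973, 27.808773040771484), 35.90394592285156)
d0 fresh 55 ((480.9733581542969, 197.73939514160156), (37.21912384033203, 34.24809646606445), 22.77141761779785)
```

```bash
cat >> h.py <<'E'
def plan(X,Y,Z,yaw,n):
    s=r.sense(); p=np.array(s['tool_pos']); y=s['tcp_rot'][2]; dy=(yaw-y+180)%360-180
    print('at',p.round(1),np.round(s['tcp_rot'],2),'F',np.round(s['ft_force'],1),'gap',round(s['finger_gap'],1),'turn',round(-np.radians(dy)/n,3))
    d=(np.array([X,Y,Z])-p)/n
    for i in range(n):
        a=np.radians(y+dy*i/n); c,k=np.cos(a),np.sin(a)
        print([round(v,1) for v in (d[0]*c+d[1]*k,d[0]*k-d[1]*c,-d[2])])
E
python3 -c "
from h import *
plan(482,200,231,115,10)"
```

```text
at [178.2 572.5 230.4] [-1.7991e+02 -1.0000e-02  1.6271e+02] F [-0.1  0.3  0.8] gap 85.6 turn 0.083
[np.float64(-40.1), np.float64(-26.5), np.float64(-0.1)]
[np.float64(-42.2), np.float64(-23.1), np.float64(-0.1)]
[np.float64(-43.9), np.float64(-19.5), np.float64(-0.1)]
[np.float64(-45.4), np.float64(-15.8), np.float64(-0.1)]
[np.float64(-46.6), np.float64(-12.0), np.float64(-0.1)]
[np.float64(-47.4), np.float64(-8.1), np.float64(-0.1)]
[np.float64(-47.9), np.float64(-4.1), np.float64(-0.1)]
[np.float64(-48.1), np.float64(-0.1), np.float64(-0.1)]
[np.float64(-47.9), np.float64(3.9), np.float64(-0.1)]
[np.float64(-47.4), np.float64(7.9), np.float64(-0.1)]
```

Call:
send_rows([
  [-40,-26.5,0,0,0,0.083],
  [-42,-23,0,0,0,0.083],
  [-44,-19.5,0,0,0,0.083],
  [-45.5,-16,0,0,0,0.083],
  [-46.5,-12,0,0,0,0.083],
])

```text
time: 0.78
tool_pos: [330.8, 385.3, 231.0]
tcp_rot: [-180.0, 0.0, 138.8]
ft_force: [0.3, 0.6, 0.1]
finger_gap: 85.3
grip_force: 0.0
```

Call:
send_rows([
  [-47.5,-8,0,0,0,0.083],
  [-48,-4,0,0,0,0.083],
  [-48,0,0,0,0,0.083],
  [-48,4,0,0,0,0.083],
  [-47.5,8,0,0,0,0.083],
])

```text
time: 1.4
tool_pos: [483.7, 199.4, 231.1]
tcp_rot: [-180.0, -0.0, 115.0]
ft_force: [0.7, 0.6, 0.2]
finger_gap: 85.4
grip_force: 0.0
```

Call:
send_rows([
  [0,0,0,0,0,0],
  [0,0,0,0,0,0],
])

```text
time: 1.65
tool_pos: [482.7, 200.9, 230.9]
tcp_rot: [-180.0, -0.0, 115.2]
ft_force: [0.5, -0.3, 0.3]
finger_gap: 85.7
grip_force: 0.0
```

```bash
python3 - <<'E'
from h import *
s=snap('wrist','w1'); w=pts(s)
for zl,zh in ((105,116),(16,26),(8,26)):
    m=(abs(w[...,0]-482)<45)&(abs(w[...,1]-200)<45)&(w[...,2]>zl)&(w[...,2]<zh)
    print(zl,m.sum(),cv2.minAreaRect(w[m][:,:2].astype(np.float32)),np.median(w[m][:,2]))
plan(548,-17,231,116,5)
E
```

```text
105 1536 ((485.9317932128906, 200.04627990722656), (35.317970275878906, 36.12873840332031), 24.237213134765625) 109.00157330704225
16 497 ((480.45819091796875, 211.473388671875), (44.86293411254883, 27.9140567779541), 26.31092071533203) 21.066542873952542
8 623 ((480.03887939453125, 212.91726684570312), (44.94367980957031, 31.676788330078125), 25.291824340820312) 20.787928711840575
at [482.4 201.4 231. ] [-1.7997e+02 -3.0000e-02  1.1521e+02] F [-0.2 -0.8  0.2] gap 85.2 turn -0.003
[np.float64(-45.1), np.float64(-6.7), np.float64(0.0)]
[np.float64(-45.1), np.float64(-6.9), np.float64(0.0)]
[np.float64(-45.1), np.float64(-7.0), np.float64(0.0)]
[np.float64(-45.0), np.float64(-7.1), np.float64(0.0)]
[np.float64(-45.0), np.float64(-7.2), np.float64(0.0)]
```

View pics/w1.png

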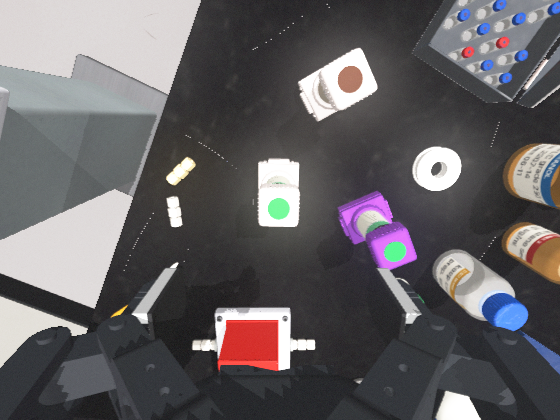

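Wrist view: fresh cartridge at (279,200) with its green dot and a lug above at (279,163), so its x axis is at about 25°. Spent is at (345,80), purple at (380,230), and the hood on the stand at (250,340), with clear worktop between. Next the hood.

Call:
send_rows([
  [-45,-7,0,0,0,0],
  [-45,-7,0,0,0,0],
  [-45,-7,0,0,0,0],
  [-45,-7,0,0,0,0],
  [-45,-7,0,0,0,0],
])

```text
time: 2.33
tool_pos: [547.0, -17.5, 231.4]
tcp_rot: [180.0, -0.0, 115.3]
ft_force: [0.2, 0.5, -0.8]
finger_gap: 85.8
grip_force: 0.0
```

Call:
send_rows([
  [0,0,0,0,0,0],
  [0,0,0,0,0,0],
  [0,0,0,0,0,0],
])

```text
time: 2.7
tool_pos: [546.7, -16.1, 231.3]
tcp_rot: [180.0, -0.0, 115.3]
ft_force: [0.7, 0.2, 0.2]
finger_gap: 85.4
grip_force: 0.0
```

```bash
python3 - <<'E'
from h import *
s=snap('wrist','w2'); w=pts(s)
for nm,zl,zh in (('tab',110,122),('top',86,98),('block',14,25)):
    m=(abs(w[...,0]-549)<85)&(abs(w[...,1]+17)<85)&(w[...,2]>zl)&(w[...,2]<zh)
    print(nm,m.sum(),cv2.minAreaRect(w[m][:,:2].astype(np.float32)),np.median(w[m][:,2]))
plan(548,-17,231,116,1)
E
```

```text
tab 506 ((550.7830810546875, -18.197717666625977), (12.357622146606445, 31.53116226196289), 25.297395706176758) 116.32754460033092
top 5971 ((550.7820434570312, -18.406421661376953), (66.11730194091797, 89.49440002441406), 25.319412231445312) 91.11695017778177
block 2792 ((551.4346923828125, -18.03167724609375), (167.47994995117188, 111.08929443359375), 25.143287658691406) 18.798494219047985
at [546.8 -16.3 231.4] [ 1.7999e+02 -1.0000e-02  1.1528e+02] F [ 0.1 -0.9  0.7] gap 85.4 turn -0.013
[np.float64(-1.2), np.float64(0.8), np.float64(0.4)]
```

View pics/w2.png

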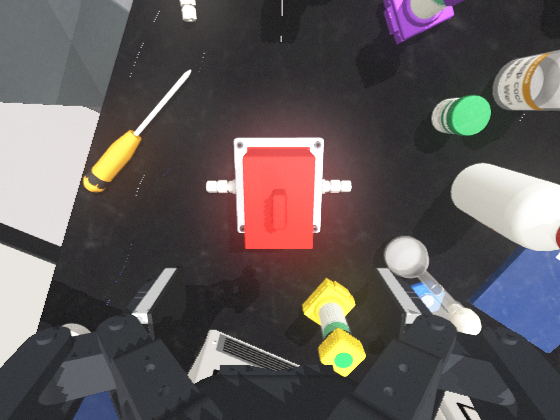

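Wrist view: the hood tab is at (277,210) and the stand is centred at about (280,187), x fittings left and right. Tab, hood top and block all agree on (551,-18), 25.2°. The worktop towards the top of the image (+y) is bare.

Call:
send_rows([
  [-3.5,3,30,0,0,0],
  [0,0,40,0,0,0],
  [0,0,40,0,0,0],
  [0,0,20,0,0,0],
  [0,0,5,0,0,0],
], grip=-0.3)

```text
time: 3.38
tool_pos: [550.4, -19.0, 95.3]
tcp_rot: [-179.9, -0.1, 115.2]
ft_force: [-0.5, 0.3, 0.3]
finger_gap: 55.3
grip_force: 0.0
```

Call:
send_rows([
  [0,0,0,0,0,0],
  [0,0,0,0,0,0],
])

```text
time: 3.62
tool_pos: [552.5, -19.8, 98.2]
tcp_rot: [179.9, 0.1, 115.2]
ft_force: [-0.3, 0.8, 0.6]
finger_gap: 55.3
grip_force: 0.0
```

```bash
python3 - <<'E'
from h import *
plan(551,-18,95,115.2,1)
E
```

```text
at [552.5 -19.8  98.2] [1.7985e+02 9.0000e-02 1.1515e+02] F [-0.3  0.8  0.6] gap 55.3 turn -0.001
[np.float64(2.2), np.float64(-0.6), np.float64(3.2)]
```

Call:
send_rows([
  [1.5,-0.5,2,0,0,0],
  [0,0,0,0,0,0],
  [0,0,0,0,0,0],
])

```text
time: 4.0
tool_pos: [550.1, -18.5, 94.5]
tcp_rot: [180.0, 0.0, 115.2]
ft_force: [0.5, -1.2, 0.3]
finger_gap: 55.3
grip_force: 0.0
```

Call:
send_rows([
  [0,0,0,0,0,0],
  [0,0,0,0,0,0],
  [0,0,0,0,0,0],
  [0,0,0,0,0,0],
  [0,0,0,0,0,0],
], grip=1, grip_force=35)

```text
time: 4.62
tool_pos: [550.2, -18.5, 94.4]
tcp_rot: [180.0, 0.0, 115.2]
ft_force: [0.6, 0.7, 0.3]
finger_gap: 11.2
grip_force: 36.2
```

Gripped at about 12 mm. Lift 90 mm straight up.

Call:
send_rows([
  [0,0,-10,0,0,0],
  [0,0,-20,0,0,0],
  [0,0,-25,0,0,0],
  [0,0,-25,0,0,0],
  [0,0,-20,0,0,0],
])

```text
time: 5.25
tool_pos: [550.8, -18.6, 197.2]
tcp_rot: [179.9, 0.1, 115.2]
ft_force: [0.0, -0.5, 0.2]
finger_gap: 11.5
grip_force: 36.0
```

```bash
python3 - <<'E'
from h import *
plan(540,112,194.5,115.2,5)
E
```

```text
at [550.8 -18.6 197.2] [1.7987e+02 8.0000e-02 1.1515e+02] F [ 0.  -0.5  0.2] gap 11.5 turn -0.0
[np.float64(24.6), np.float64(9.2), np.float64(0.5)]
[np.float64(24.5), np.float64(9.2), np.float64(0.5)]
[np.float64(24.5), np.float64(9.2), np.float64(0.5)]
[np.float64(24.5), np.float64(9.2), np.float64(0.5)]
[np.float64(24.5), np.float64(9.2), np.float64(0.5)]
```

Call:
send_rows([
  [24.5,9,0,0,0,0],
  [24.5,9,0,0,0,0],
  [24.5,9,0,0,0,0],
  [24.5,9,0,0,0,0],
  [24.5,9,0,0,0,0],
])

```text
time: 5.88
tool_pos: [538.7, 112.4, 195.3]
tcp_rot: [180.0, 0.0, 115.2]
ft_force: [0.3, 0.0, -1.4]
finger_gap: 11.1
grip_force: 36.1
```

Call:
send_rows([
  [0,0,25,0,0,0],
  [0,0,30,0,0,0],
  [0,0,30,0,0,0],
  [0,0,20,0,0,0],
  [0,0,0,0,0,0],
])

```text
time: 6.5
tool_pos: [537.3, 111.4, 88.1]
tcp_rot: [-179.8, -0.1, 115.2]
ft_force: [-0.1, -0.2, -0.2]
finger_gap: 11.2
grip_force: 36.0
```

Call:
send_rows([
  [0,0,0,0,0,0],
  [0,0,4,0,0,0],
  [0,0,4,0,0,0],
  [0,0,0,0,0,0],
  [0,0,0,0,0,0],
])

```text
time: 7.12
tool_pos: [538.7, 111.5, 81.3]
tcp_rot: [-180.0, -0.0, 115.2]
ft_force: [0.3, -0.1, -1.2]
finger_gap: 11.2
grip_force: 36.0
```

```bash
python3 - <<'E'
from h import *
s=snap('scene','s1');print(r.sense()['tool_pos'],r.sense()['ft_force'])
d=load('d0'); d=snap('side','d1')
cv2.imwrite('pics/c1.png',np.hstack([cv2.resize(s['img'][150:300,220:340],(400,500)),cv2.resize(d['img'][170:290,220:350],(400,500))]))
E
```

```text
[538.7709227  111.51612901  81.38845249] [ 1.07945204 -0.97117422 -1.39341489]
```

View pics/c1.png

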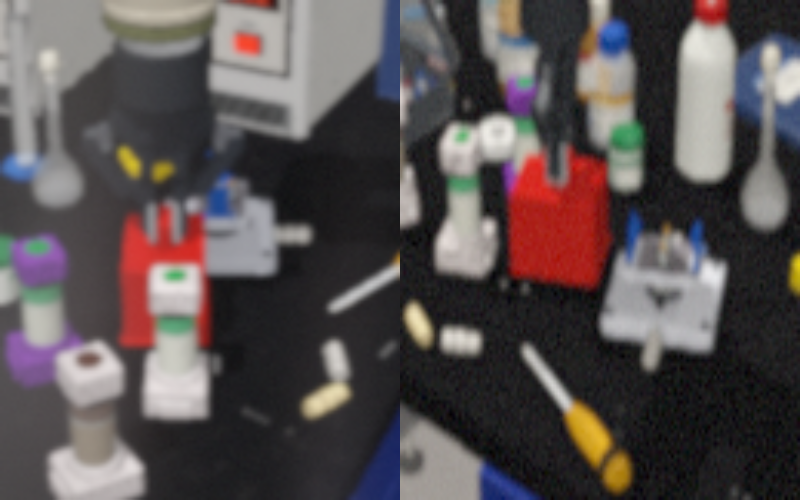

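The hood hangs upright in the gripper at (165,290) left and (560,220) right. The stand is bare with both blue hooks visible at (635,235) and (697,245), and the cartridges are untouched. The rim is about 7 mm up, so I lower gently.

Call:
send_rows([
  [0,0,3,0,0,0],
  [0,0,2,0,0,0],
  [0,0,1,0,0,0],
  [0,0,0,0,0,0],
  [0,0,0,0,0,0],
])

```text
time: 7.85
tool_pos: [538.8, 111.5, 75.3]
tcp_rot: [180.0, 0.0, 115.2]
ft_force: [-0.2, 0.4, -0.5]
finger_gap: 11.4
grip_force: 36.0
```

Call:
send_rows([
  [0,0,0.5,0,0,0],
  [0,0,0.5,0,0,0],
  [0,0,0,0,0,0],
  [0,0,0,0,0,0],
])

```text
time: 8.35
tool_pos: [538.8, 111.5, 74.4]
tcp_rot: [180.0, 0.0, 115.1]
ft_force: [0.4, -0.2, -0.7]
finger_gap: 11.2
grip_force: 36.1
```

Call:
send_rows([
  [0,0,0.5,0,0,0],
  [0,0,0.5,0,0,0],
  [0,0,0,0,0,0],
  [0,0,0,0,0,0],
])

```text
time: 8.85
tool_pos: [538.9, 111.6, 74.3]
tcp_rot: [180.0, 0.0, 115.2]
ft_force: [-4.6, -0.9, 8.9]
finger_gap: 11.7
grip_force: 37.4
```

Contact at 74.3, as predicted. I release and rise.

Call:
send_rows([
  [0,0,-0.6,0,0,0],
  [0,0,0,0,0,0],
])

```text
time: 9.1
tool_pos: [538.9, 111.5, 74.3]
tcp_rot: [180.0, 0.0, 115.2]
ft_force: [-2.2, 0.3, 6.0]
finger_gap: 11.5
grip_force: 36.9
```

Call:
send_rows([
  [0,0,0,0,0,0],
  [0,0,0,0,0,0],
  [0,0,0,0,0,0],
], grip=-0.3)

```text
time: 9.48
tool_pos: [538.6, 111.5, 73.6]
tcp_rot: [-180.0, -0.0, 115.2]
ft_force: [0.8, 0.2, 0.7]
finger_gap: 55.4
grip_force: 0.0
```

Call:
send_rows([
  [0,0,-10,0,0,0],
  [0,0,-30,0,0,0],
  [0,0,-50,0,0,0],
  [0,0,-50,0,0,0],
  [0,0,-20,0,0,0],
])

```text
time: 10.1
tool_pos: [540.5, 111.7, 238.8]
tcp_rot: [179.6, 0.1, 115.2]
ft_force: [0.4, -0.1, 1.1]
finger_gap: 55.4
grip_force: 0.0
```

```bash
python3 - <<'E'
from h import *
plan(485,201,231,114.8,3)
E
```

```text
at [540.5 111.7 238.8] [1.7965e+02 1.2000e-01 1.1515e+02] F [ 0.4 -0.1  1.1] gap 55.4 turn 0.002
[np.float64(34.8), np.float64(-4.1), np.float64(2.6)]
[np.float64(34.8), np.float64(-4.2), np.float64(2.6)]
[np.float64(34.8), np.float64(-4.2), np.float64(2.6)]
```

Call:
send_rows([
  [35,-4,3,0,0,0],
  [35,-4,3,0,0,0],
  [34.5,-4,3,0,0,0],
  [0,0,0,0,0,0],
  [0,0,0,0,0,0],
], grip=-0.5)

```text
time: 10.72
tool_pos: [483.5, 200.7, 224.7]
tcp_rot: [-180.0, 0.0, 115.2]
ft_force: [-0.0, -0.2, -1.0]
finger_gap: 63.9
grip_force: 0.0
```

```bash
python3 - <<'E'
from h import *
s=snap('wrist','w3'); w=pts(s)
for nm,c,zl,zh in (('cap',(485,201),104,116),('foot',(485,201),8,26),('hood',(539,112),66,80),('hoodtab',(539,112),90,105)):
    m=(abs(w[...,0]-c[0])<50)&(abs(w[...,1]-c[1])<40)&(w[...,2]>zl)&(w[...,2]<zh)
    if m.any(): print(nm,m.sum(),cv2.minAreaRect(w[m][:,:2].astype(np.float32)),np.median(w[m][:,2]))
# green dot
hsv=cv2.cvtColor(s['img'],cv2.COLOR_BGR2HSV); g=cv2.inRange(hsv,(45,120,80),(85,255,255))
n,l,st,ce=cv2.connectedComponentsWithStats(g)
for i in range(1,n):
    if st[i,4]>150: print(ce[i].round(1),st[i,4],ray(s,*ce[i],110).round(1))
plan(485,201,82,115,1)
E
```

```text
cap 1639 ((485.69921875, 199.89498901367188), (36.54020309448242, 36.70914077758789), 23.278663635253906) 108.98416280494345
foot 647 ((480.14996337890625, 213.24757385253906), (45.2430534362793, 31.027587890625), 25.061058044433594) 20.838739958226885
hood 3689 ((539.507568359375, 112.04328918457031), (65.85807037353516, 89.64761352539062), 25.41718292236328) 71.11261929703969
hoodtab 373 ((539.1376953125, 111.95932006835938), (13.21480655670166, 31.4083251953125), 26.02051544189453) 96.2010511499608
[277.2 209.5] 359 [485.1 200.  110. ]
[396.3 253.4] 342 [598.6 208.2 110. ]
[413.1 304.5] 479 [640.5 170.1 110. ]
at [483.8 200.4 224.8] [-1.7999e+02  2.0000e-02  1.1513e+02] F [-0.1 -1.1  0.2] gap 63.9 turn 0.002
[np.float64(0.0), np.float64(1.4), np.float64(142.8)]
```

View pics/w3.png

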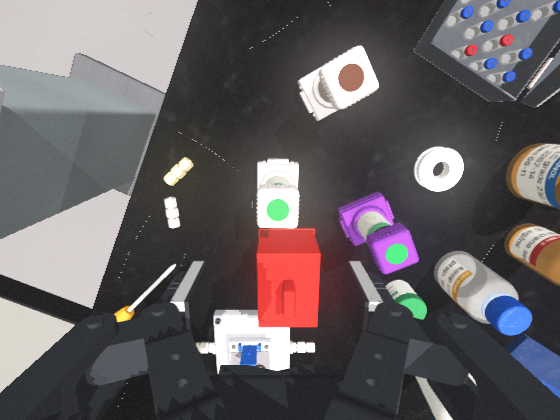

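The hood stands at (288,280) upright on the worktop, top height 71 mm, at (539,112). The green dot is at (277,210), giving (485.2,200), and the purple look-alike is well aside at (378,235). I descend on the fresh cap.

Call:
send_rows([
  [0,1.5,30,0,0,0],
  [0,0,45,0,0,0],
  [0,0,40,0,0,0],
  [0,0,20,0,0,0],
  [0,0,9,0,0,0],
])

```text
time: 11.4
tool_pos: [484.4, 200.4, 79.3]
tcp_rot: [-179.9, -0.0, 115.1]
ft_force: [-0.1, -0.1, 0.2]
finger_gap: 64.3
grip_force: 0.0
```

Call:
send_rows([
  [0,0,0,0,0,0],
  [0,0,0,0,0,0],
  [0,0,0,0,0,0],
])

```text
time: 11.78
tool_pos: [485.7, 201.8, 82.2]
tcp_rot: [179.9, 0.0, 115.1]
ft_force: [-0.7, -1.2, 0.1]
finger_gap: 64.0
grip_force: 0.0
```

Call:
send_rows([
  [0,0,0,0,0,0],
  [0,0,0,0,0,0],
  [0,0,0,0,0,0],
  [0,0,0,0,0,0],
  [0,0,0,0,0,0],
], grip=1, grip_force=70)

```text
time: 12.4
tool_pos: [485.2, 201.8, 81.6]
tcp_rot: [180.0, 0.0, 115.2]
ft_force: [-1.6, -0.0, 4.6]
finger_gap: 34.8
grip_force: 70.7
```

```bash
python3 - <<'E'
from h import *
plan(485.2,200,79,115,1); print(r.sense()['wrist_torque'])
E
```

```text
at [485.2 201.8  81.6] [1.7995e+02 1.0000e-02 1.1516e+02] F [-1.6 -0.   4.6] gap 34.8 turn 0.003
[np.float64(-1.7), np.float64(-0.7), np.float64(2.6)]
[-0.13671748  0.2838298   0.04469649]
```

Call:
send_rows([
  [0,0,-5,0,0,0],
  [0,0,-25,0,0,0],
  [0,0,-40,0,0,0],
  [0,0,-40,0,0,0],
  [0,0,-15,0,0,0],
])

```text
time: 13.02
tool_pos: [485.9, 202.0, 208.4]
tcp_rot: [179.8, 0.0, 115.2]
ft_force: [0.3, 0.2, -2.3]
finger_gap: 35.3
grip_force: 70.4
```

Call:
send_rows([
  [0,0,0,0,0,0],
  [0,0,0,0,0,0],
  [0,0,0,0,0,0],
])

```text
time: 13.4
tool_pos: [483.8, 201.3, 203.7]
tcp_rot: [-179.8, -0.0, 115.2]
ft_force: [-0.2, 0.5, -2.9]
finger_gap: 34.7
grip_force: 70.4
```

```bash
python3 - <<'E'
from h import *
s=snap('wrist','w4'); w=pts(s); t=r.sense(); p=t['tool_pos']; print(p,t['tcp_rot'],t['ft_force'],t['finger_gap'])
hsv=cv2.cvtColor(s['img'],cv2.COLOR_BGR2HSV); g=cv2.inRange(hsv,(45,120,80),(85,255,255))
n,l,st,ce=cv2.connectedComponentsWithStats(g)
for i in range(1,n):
    if st[i,4]>150: print(ce[i].round(1),st[i,4],ray(s,*ce[i],p[2]-81.6+110).round(1))
for zl,zh in ((p[2]+22,p[2]+36),(p[2]-72,p[2]-52)):
  m=(abs(w[...,0]-p[0])<45)&(abs(w[...,1]-p[1])<45)&(w[...,2]>zl)&(w[...,2]<zh)
  print(m.sum(),cv2.minAreaRect(w[m][:,:2].astype(np.float32)),np.median(w[m][:,2]))
plan(551,-18,206,115.2,5)
E
```

```text
[483.936803   201.40522554 204.1227066 ] [-1.79837091e+02 -2.50074985e-02  1.15154207e+02] [-0.23151703 -0.10521961 -3.60779654] 34.67816146682142
[405.4 264.8] 399 [522.7 240.3 232.5]
[276.1 308. ] 1487 [484.7 200.4 232.5]
7398 ((484.8548889160156, 200.39642333984375), (62.3193359375, 36.81449508666992), 24.59586524963379) 231.21403953601083
2452 ((480.87139892578125, 207.22738647460938), (46.15168380737305, 43.25050735473633), 24.78887939453125) 143.32573454510927
at [483.9 201.4 204.1] [-1.7984e+02 -3.0000e-02  1.1515e+02] F [-0.2 -0.1 -3.6] gap 34.7 turn -0.0
[np.float64(-45.4), np.float64(-6.5), np.float64(-0.4)]
[np.float64(-45.4), np.float64(-6.5), np.float64(-0.4)]
[np.float64(-45.4), np.float64(-6.5), np.float64(-0.4)]
[np.float64(-45.4), np.float64(-6.5), np.float64(-0.4)]
[np.float64(-45.4), np.float64(-6.5), np.float64(-0.4)]
```

View pics/w4.png

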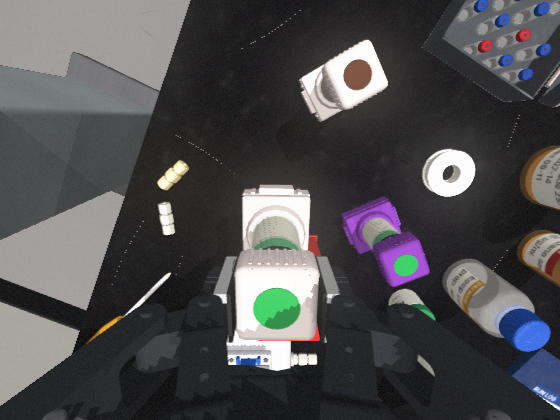

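Held upright with the green dot at (276,308) and the cap square in the pads; the foot's x axis is at 24.8°. Offset from TCP is about -1.2 mm in tool x. I swing past the stand so the wrist camera looks straight down on the head.

Call:
send_rows([
  [-40,-4.5,-1,0,0,0],
  [-50,-5.5,-2,0,0,0],
  [-50,-5.5,0,0,0,0],
  [-50,-5.5,0,0,0,0],
  [-50,-5.5,0,0,0,0],
])

```text
time: 14.08
tool_pos: [562.8, -28.4, 208.0]
tcp_rot: [-180.0, -0.0, 115.2]
ft_force: [0.6, 1.0, -2.7]
finger_gap: 34.9
grip_force: 70.3
```

Call:
send_rows([
  [-45,-4,0,0,0,0],
  [-20,-2,0,0,0,0],
  [0,0,0,0,0,0],
  [0,0,0,0,0,0],
  [0,0,0,0,0,0],
])

```text
time: 14.7
tool_pos: [584.8, -86.9, 208.8]
tcp_rot: [-180.0, -0.0, 115.2]
ft_force: [0.2, -0.3, -2.8]
finger_gap: 35.2
grip_force: 70.3
```

```bash
python3 - <<'E'
from h import *
s=snap('wrist','w5'); w=pts(s); t=r.sense(); p=t['tool_pos']; print(p,t['tcp_rot'],t['ft_force'],t['finger_gap'])
for nm,zl,zh in (('block',14,26),('head',34,62),('hooks',62,95)):
    m=(abs(w[...,0]-551)<70)&(abs(w[...,1]+18)<(75 if nm=='block' else 50))&(w[...,2]>zl)&(w[...,2]<zh)
    if m.any(): print(nm,m.sum(),cv2.minAreaRect(w[m][:,:2].astype(np.float32)),np.percentile(w[m][:,2],[5,50,95]))
hsv=cv2.cvtColor(s['img'],cv2.COLOR_BGR2HSV); g=cv2.inRange(hsv,(100,130,60),(130,255,255)); n,l,st,ce=cv2.connectedComponentsWithStats(g)
for i in range(1,n):
    if st[i,4]>60:
        q=w[l==i]; print('blue',ce[i].round(0),st[i,4],np.nanpercentile(q,[5,50,95],axis=0).round(1).tolist())
E
```

```text
[584.87361157 -87.02810155 208.9222862 ] [ 1.79996947e+02 -1.20868057e-02  1.15240150e+02] [ 0.04094734  0.42764137 -2.25473556] 35.18720572446102
block 6934 ((551.1416625976562, -16.870811462402344), (145.5695343017578, 137.43080139160156), 87.59507751464844) [16.59809378 18.9866461  20.60489397]
head 4413 ((551.2361450195312, -18.57897186279297), (52.089447021484375, 78.14012145996094), 25.436952590942383) [47.31000133 50.03529987 53.41437253]
hooks 571 ((551.3212890625, -18.65778350830078), (27.202747344970703, 69.55101776123047), 25.053279876708984) [62.83892118 74.4405795  79.95912972]
blue [273.  72.] 131 [[524.3, 5.6, 52.8], [534.9, 11.2, 54.8], [547.9, 19.6, 80.4]]
blue [275. 152.] 265 [[555.1, -54.5, 53.0], [564.4, -46.5, 73.2], [576.2, -41.7, 79.7]]
blue [539. 258.] 2310 [[867.1, -60.7, 8.7], [905.0, -35.6, 9.9], [946.5, 4.9, 11.1]]
blue [436. 247.] 914 [[772.1, -95.2, 1.0], [786.6, -69.3, 5.8], [809.6, -53.2, 7.0]]
blue [ 33. 356.] 2783 [[383.6, -389.1, 8.4], [410.3, -385.9, 45.4], [434.7, -382.4, 86.1]]
```

View pics/w5.png

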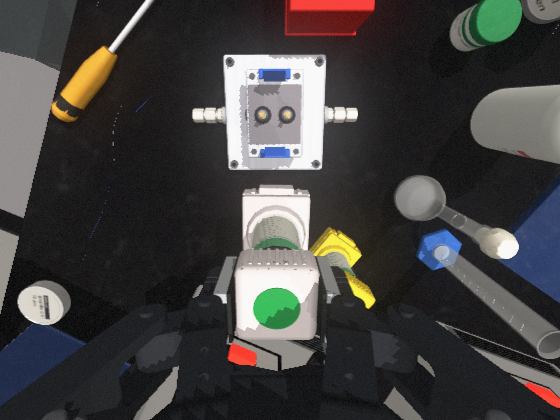

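The bare head: nipples at (263,115) and (287,115), hooks at (274,74) and (275,152). Seat about 50 mm, hook tops about 80 mm. The cartridge is still upright in the grip. I compute the final offset.

```bash
python3 - <<'E'
from h import *
s=load('w5'); w=pts(s); p=np.array([584.87,-87.03,208.92])
im=s['img']; hsv=cv2.cvtColor(im,cv2.COLOR_BGR2HSV)
a=im[95:135,245:305]; 
m=(w[...,2]>58)&(w[...,2]<75); m[:95]=0;m[135:]=0;m[:,:245]=0;m[:,305:]=0
n,l,st,ce=cv2.connectedComponentsWithStats(m.astype(np.uint8))
for i in range(1,n):
    if st[i,4]>5: print(ce[i],st[i,4],np.nanmean(w[l==i],0).round(1), w[l==i][:,2].max())
br=cv2.inRange(hsv,(12,90,90),(32,255,255)); br[:95]=0;br[135:]=0;br[:,:245]=0;br[:,305:]=0
n,l,st,ce=cv2.connectedComponentsWithStats(br)
for i in range(1,n):
    if st[i,4]>5: print('brass',ce[i],st[i,4],ray(s,*ce[i],66).round(1))
d=ray(s,*[float(v) for v in cv2.connectedComponentsWithStats(cv2.inRange(hsv[280:340,240:310],(45,120,80),(85,255,255)))[3][1]+np.array([240,280])],p[2]+28.4); print('dot-TCP',(d-p).round(2))
m=(abs(w[...,0]-p[0])<45)&(abs(w[...,1]-p[1])<45)
for z0,z1 in ((24,36),(-70,-56)):
    k=m&(w[...,2]>p[2]+z0)&(w[...,2]<p[2]+z1); R=cv2.minAreaRect(w[k][:,:2].astype(np.float32)); print(R)
k=m&(w[...,2]>p[2]-70)&(w[...,2]<p[2]-52); q=(w[k]-p); ex=np.array([np.cos(np.radians(25)),np.sin(np.radians(25))]); ey=np.array([-ex[1],ex[0]])
print('foot x range',np.percentile(q[:,:2]@ex,[1,99]),'y max',np.percentile(q[:,:2]@ey,[98,99.7]), 'foot top z-TCP',np.median(q[:,2]))
c=np.array([551.2,-18.6])-p[:2]; print('head in cart axes',c@ex,c@ey)
E
```

```text
[262.1686747  114.65060241] 83 [541.5 -23.2  62.8] 69.50144805419237
[286.87209302 114.53488372] 86 [561.  -13.8  62.5] 69.26586629385909
brass [261.47058824 114.64705882] 17 [541.1 -23.4  66. ]
brass [286.88235294 114.58823529] 17 [561.  -13.9  66. ]
dot-TCP [ 0.87 -0.95 28.4 ]
((585.9457397460938, -87.8629150390625), (62.3072624206543, 36.323692321777344), 26.441421508789062)
((582.24462890625, -81.07357788085938), (46.05365753173828, 43.843116760253906), 24.595359802246094)
foot x range [-22.60340381  22.66331495] y max [27.38135948 28.13439707] foot top z-TCP -60.4742021806275
head in cart axes -1.5956155386079005 76.2481987397273
```

Call:
send_rows([
  [25,-0.8,0,0,0,0],
  [35,-1,0,0,0,0],
  [17.5,0,0,0,0,0],
  [0,0,10,0,0,0],
  [0,0,15,0,0,0],
])

```text
time: 15.38
tool_pos: [551.0, -19.2, 183.6]
tcp_rot: [179.9, 0.1, 115.2]
ft_force: [-0.2, 0.4, -2.2]
finger_gap: 34.9
grip_force: 70.4
```

Call:
send_rows([
  [0,0,10,0,0,0],
  [0,0,5,0,0,0],
  [0,0,0,0,0,0],
  [0,0,0,0,0,0],
  [0,0,0,0,0,0],
])

```text
time: 16.0
tool_pos: [550.9, -19.0, 169.5]
tcp_rot: [179.9, 0.0, 115.1]
ft_force: [0.5, -0.2, -3.4]
finger_gap: 35.2
grip_force: 70.4
```

```bash
python3 - <<'E'
from h import *
e=np.array([.9057,.4239]); t=np.array([551.15,-18.5])-0.2*e+1.25*np.array([-e[1],e[0]])
plan(*t,160,115.2,1)
E
```

```text
at [550.9 -19.  169.5] [1.7995e+02 3.0000e-02 1.1515e+02] F [ 0.5 -0.2 -3.4] gap 35.2 turn -0.001
[np.float64(1.6), np.float64(0.3), np.float64(9.5)]
```

Call:
send_rows([
  [1.5,0.2,3,0,0,0],
  [0,0,3,0,0,0],
  [0,0,2,0,0,0],
  [0,0,0,0,0,0],
  [0,0,0,0,0,0],
])

```text
time: 16.62
tool_pos: [550.0, -17.4, 160.9]
tcp_rot: [-180.0, -0.0, 115.2]
ft_force: [-0.5, 0.0, -2.0]
finger_gap: 35.0
grip_force: 70.4
```

Call:
send_rows([
  [0,0,0,0,0,0],
  [0,0,0,0,0,0],
])

```text
time: 16.88
tool_pos: [550.1, -17.4, 161.0]
tcp_rot: [180.0, 0.0, 115.2]
ft_force: [-0.0, -0.3, -3.1]
finger_gap: 35.1
grip_force: 70.4
```

```bash
python3 - <<'E'
from h import *
plan(550.45,-17.5,160,115.2,1)
s=snap('side','d2'); t=snap('scene','s2')
cv2.imwrite('pics/c2.png',np.hstack([cv2.resize(t['img'][140:260,240:340],(400,480),interpolation=2),cv2.resize(s['img'][160:265,260:350],(400,480),interpolation=2)]))
E
```

```text
at [550.1 -17.4 161. ] [1.7999e+02 1.0000e-02 1.1515e+02] F [-0.  -0.3 -3.1] gap 35.1 turn -0.001
[np.float64(-0.2), np.float64(0.3), np.float64(1.0)]
```

View pics/c2.png

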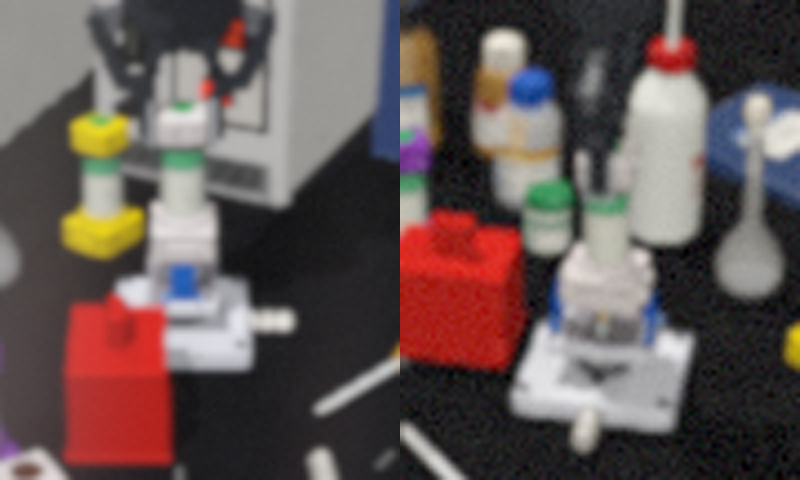

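The cartridge is centred between the two blue hooks, (183,280) left and (560,305)/(650,310) right. The hood stands upright aside. Now I press down slowly, feeling the force.

Call:
send_rows([
  [0,0.3,1,0,0,0],
  [0,0,1,0,0,0],
  [0,0,1,0,0,0],
  [0,0,1,0,0,0],
])

```text
time: 17.48
tool_pos: [550.2, -17.3, 156.8]
tcp_rot: [-180.0, -0.0, 115.2]
ft_force: [-0.6, -0.1, -2.7]
finger_gap: 35.1
grip_force: 70.4
```

Call:
send_rows([
  [0,0,1,0,0,0],
  [0,0,1,0,0,0],
  [0,0,1,0,0,0],
])

```text
time: 17.85
tool_pos: [550.4, -17.2, 154.1]
tcp_rot: [180.0, 0.0, 115.2]
ft_force: [-1.0, 0.8, 1.0]
finger_gap: 35.0
grip_force: 70.5
```

Call:
send_rows([
  [0,0,1,0,0,0],
  [0,0,1,0,0,0],
])

```text
time: 18.1
tool_pos: [550.8, -17.4, 152.6]
tcp_rot: [179.9, 0.0, 115.2]
ft_force: [-1.4, 0.6, 3.8]
finger_gap: 35.2
grip_force: 71.1
```

Call:
send_rows([
  [0,0,1,0,0,0],
  [0,0,1,0,0,0],
])

```text
time: 18.35
tool_pos: [551.1, -17.5, 151.1]
tcp_rot: [179.9, 0.1, 115.2]
ft_force: [-1.2, 0.2, 7.8]
finger_gap: 34.6
grip_force: 71.6
```

Call:
send_rows([
  [0,0,1,0,0,0],
  [0,0,1,0,0,0],
])

```text
time: 18.6
tool_pos: [550.8, -17.3, 148.4]
tcp_rot: [179.9, 0.0, 115.2]
ft_force: [0.5, 0.5, 0.8]
finger_gap: 34.8
grip_force: 70.8
```

Call:
send_rows([
  [0,0,1,0,0,0],
  [0,0,1,0,0,0],
])

```text
time: 18.85
tool_pos: [549.9, -17.3, 145.3]
tcp_rot: [-180.0, -0.0, 115.2]
ft_force: [-0.2, 0.9, 0.1]
finger_gap: 35.3
grip_force: 70.8
```

Over the slopes (peak about 11 N net). The pins follow soon.

Call:
send_rows([
  [0,0,1,0,0,0],
  [0,0,1,0,0,0],
  [0,0,1,0,0,0],
  [0,0,1,0,0,0],
])

```text
time: 19.35
tool_pos: [550.2, -17.3, 141.8]
tcp_rot: [-180.0, -0.0, 115.2]
ft_force: [0.3, 0.5, -0.6]
finger_gap: 34.8
grip_force: 70.7
```

Call:
send_rows([
  [0,0,1,0,0,0],
  [0,0,1,0,0,0],
])

```text
time: 19.6
tool_pos: [550.3, -17.3, 139.8]
tcp_rot: [180.0, 0.0, 115.2]
ft_force: [-1.6, 0.3, -0.2]
finger_gap: 35.2
grip_force: 70.7
```

Call:
send_rows([
  [0,0,0.7,0,0,0],
  [0,0,0.7,0,0,0],
])

```text
time: 19.85
tool_pos: [550.3, -17.3, 138.5]
tcp_rot: [180.0, 0.0, 115.2]
ft_force: [-0.3, 0.1, 0.2]
finger_gap: 34.8
grip_force: 70.7
```

Call:
send_rows([
  [0,0,0.7,0,0,0],
  [0,0,0.7,0,0,0],
])

```text
time: 20.1
tool_pos: [550.3, -17.3, 137.1]
tcp_rot: [180.0, 0.0, 115.2]
ft_force: [-0.2, 0.1, 0.2]
finger_gap: 35.2
grip_force: 70.7
```

Call:
send_rows([
  [0,0,0.7,0,0,0],
  [0,0,0.7,0,0,0],
])

```text
time: 20.35
tool_pos: [550.5, -17.4, 136.4]
tcp_rot: [180.0, 0.0, 115.2]
ft_force: [-2.9, 0.1, 8.4]
finger_gap: 35.0
grip_force: 71.7
```

Call:
send_rows([
  [0,0,0.7,0,0,0],
  [0,0,0.7,0,0,0],
])

```text
time: 20.6
tool_pos: [550.5, -17.5, 135.1]
tcp_rot: [180.0, 0.0, 115.2]
ft_force: [-1.9, 2.6, -0.2]
finger_gap: 35.3
grip_force: 70.6
```

Call:
send_rows([
  [0,0,0.6,0,0,0],
  [0,0,0.6,0,0,0],
])

```text
time: 20.85
tool_pos: [550.5, -17.4, 133.9]
tcp_rot: [180.0, 0.0, 115.1]
ft_force: [-2.9, -0.2, 8.5]
finger_gap: 35.1
grip_force: 71.7
```

Call:
send_rows([
  [0,0,0.4,0,0,0],
  [0,0,0,0,0,0],
])

```text
time: 21.1
tool_pos: [550.5, -17.4, 133.5]
tcp_rot: [180.0, 0.0, 115.2]
ft_force: [-2.9, 0.6, 8.2]
finger_gap: 35.0
grip_force: 71.8
```

Call:
send_rows([
  [0,0,0.4,0,0,0],
  [0,0,0,0,0,0],
])

```text
time: 21.35
tool_pos: [550.5, -17.4, 133.2]
tcp_rot: [180.0, 0.0, 115.2]
ft_force: [-3.8, 0.5, 7.7]
finger_gap: 34.9
grip_force: 71.8
```

Call:
send_rows([
  [0,0,0.4,0,0,0],
  [0,0,0,0,0,0],
])

```text
time: 21.6
tool_pos: [550.5, -17.4, 132.9]
tcp_rot: [180.0, 0.0, 115.2]
ft_force: [-4.6, 1.4, 8.7]
finger_gap: 34.6
grip_force: 71.9
```

Call:
send_rows([
  [0,0,0.5,0,0,0],
  [0,0,0,0,0,0],
])

```text
time: 21.85
tool_pos: [550.6, -17.4, 132.8]
tcp_rot: [180.0, 0.0, 115.2]
ft_force: [-5.9, 0.4, 11.9]
finger_gap: 35.2
grip_force: 72.3
```

Call:
send_rows([
  [0,0,0.5,0,0,0],
  [0,0,0,0,0,0],
])

```text
time: 22.1
tool_pos: [550.6, -17.4, 132.8]
tcp_rot: [180.0, 0.0, 115.2]
ft_force: [-6.7, -0.2, 15.3]
finger_gap: 34.9
grip_force: 72.8
```

Call:
send_rows([
  [0,0,0.4,0,0,0],
  [0,0,0,0,0,0],
])

```text
time: 22.35
tool_pos: [550.7, -17.5, 132.8]
tcp_rot: [179.9, 0.1, 115.2]
ft_force: [-8.6, 0.5, 18.3]
finger_gap: 34.8
grip_force: 73.1
```

Hard stop at TCP 132.8, 22 mm below first hook contact and 4 mm below the pins, so it is on the seat at about 21 N net. I ease off, with a tiny upward test before release.

Call:
send_rows([
  [0,0,-1,0,0,0],
  [0,0,-1,0,0,0],
  [0,0,0,0,0,0],
])

```text
time: 22.72
tool_pos: [550.5, -17.4, 133.5]
tcp_rot: [180.0, 0.0, 115.2]
ft_force: [-2.9, 0.6, 8.8]
finger_gap: 34.7
grip_force: 71.7
```

Call:
send_rows([
  [0,0,-1.2,0,0,0],
  [0,0,-1,0,0,0],
  [0,0,0,0,0,0],
])

```text
time: 23.1
tool_pos: [550.3, -17.3, 134.7]
tcp_rot: [180.0, 0.0, 115.2]
ft_force: [-1.4, 0.5, 3.1]
finger_gap: 34.8
grip_force: 71.1
```

Call:
send_rows([
  [0,0,-0.7,0,0,0],
  [0,0,-0.7,0,0,0],
  [0,0,0,0,0,0],
])

```text
time: 23.48
tool_pos: [550.0, -17.2, 134.9]
tcp_rot: [-180.0, -0.0, 115.1]
ft_force: [5.7, 0.4, -12.2]
finger_gap: 35.1
grip_force: 70.7
```

The catches hold: stopped at 134.9 (2 mm above the seat) with a 12 N pull. I go neutral and release.

Call:
send_rows([
  [0,0,0.8,0,0,0],
  [0,0,0,0,0,0],
])

```text
time: 23.72
tool_pos: [550.1, -17.2, 134.9]
tcp_rot: [-180.0, -0.0, 115.2]
ft_force: [4.1, -0.1, -9.3]
finger_gap: 35.0
grip_force: 71.0
```

Call:
send_rows([
  [0,0,0,0,0,0],
  [0,0,0,0,0,0],
  [0,0,0,0,0,0],
  [0,0,0,0,0,0],
], grip=-0.5)

```text
time: 24.22
tool_pos: [550.4, -17.3, 135.6]
tcp_rot: [180.0, 0.0, 115.2]
ft_force: [-0.8, -0.0, -0.1]
finger_gap: 64.2
grip_force: 0.0
```

Call:
send_rows([
  [0,0,-10,0,0,0],
  [0,0,-30,0,0,0],
  [0,0,-40,0,0,0],
  [0,0,-40,0,0,0],
  [0,0,0,0,0,0],
])

```text
time: 24.85
tool_pos: [552.6, -17.5, 260.8]
tcp_rot: [179.6, 0.3, 115.2]
ft_force: [-0.2, 0.2, 0.0]
finger_gap: 64.0
grip_force: 0.0
```

Call:
send_rows([
  [0,0,0,0,0,0],
  [0,0,0,0,0,0],
  [0,0,0,0,0,0],
  [0,0,0,0,0,0],
])

```text
time: 25.35
tool_pos: [549.9, -17.2, 254.6]
tcp_rot: [-179.9, -0.0, 115.2]
ft_force: [-0.7, -0.3, -0.3]
finger_gap: 63.7
grip_force: 0.0
```

```bash
python3 - <<'E'
from h import *
s=snap('side','d3'); t=snap('scene','s3'); k=snap('wrist','w6'); w=pts(k)
for nm,c,zl,zh in (('cap',(551,-18),150,175),('hood',(539,112),66,80),):
    m=(abs(w[...,0]-c[0])<45)&(abs(w[...,1]-c[1])<50)&(w[...,2]>zl)&(w[...,2]<zh)
    if m.any(): print(nm,cv2.minAreaRect(w[m][:,:2].astype(np.float32)),np.median(w[m][:,2]))
w2=pts(t)
for nm,a in (('scene',w2),('side',pts(s))):
    for q,c,lo,hi in (('spent',(489,322),104,116),('hood',(539,112),66,80),('cap',(551,-18),155,170)):
        m=(abs(a[...,0]-c[0])<45)&(abs(a[...,1]-c[1])<45)&(a[...,2]>lo)&(a[...,2]<hi)
        if m.any(): print(nm,q,np.median(a[m],0).round(1))
print(r.sense()['time'],r.sense()['ft_force'])
cv2.imwrite('pics/c3.png',np.hstack([cv2.resize(t['img'][150:310,225:335],(350,510),interpolation=2),cv2.resize(s['img'][165:265,240:340],(450,510),interpolation=2)]))
E
```

```text
cap ((550.8980712890625, -18.87862205505371), (36.97612380981445, 36.80022430419922), 24.60848045349121) 162.10030100208112
hood ((539.8408203125, 111.38019561767578), (66.30847930908203, 89.85943603515625), 25.16293716430664) 71.11059390648782
scene spent [489.5 323.4 109.6]
scene hood [533.8 124.4  72.1]
scene cap [547.9  -8.6 162.1]
side spent [485.8 314.4 107.9]
side hood [528.6 103.4  70.3]
side cap [543.  -22.9 161.1]
25.5 [-0.31293222  0.5854753  -0.328998  ]
```

View pics/c3.png

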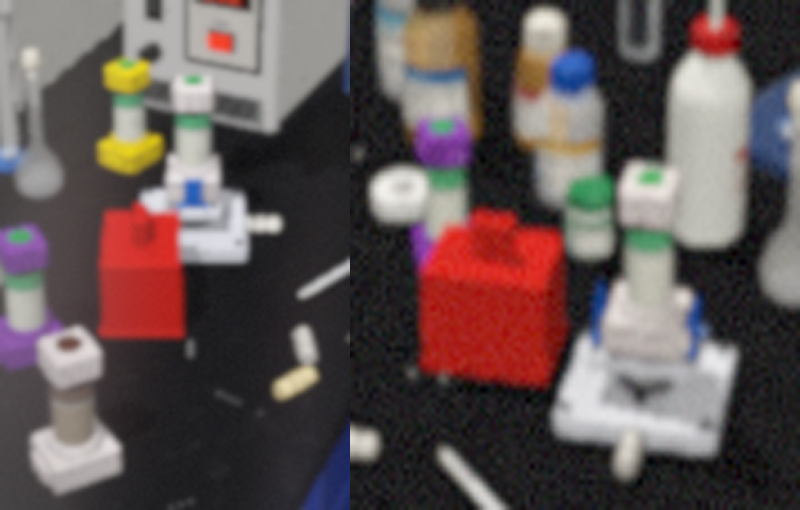

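The cartridge sits upright and level on the head at (193,140) left and (650,265) right, with both hooks over the lugs. Its top is at 162 mm, 2 mm above the seated height and held by the catches. The hood is upright on the bare worktop, and the spent cartridge and the rest are unmoved.

```bash
python3 -c "
from bench import r
print(r.hand_in())"
```

```text
the job is handed in; nothing more can be done
None
```

The red hood stands upright on the bare worktop beside the stand, and the green-banded cartridge is clicked in on the head: it held against a 12 N upward pull, and the highest pressing force I read was about 21 N. I handed in at 25.5 s; the hand-in returned no verdict.

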